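# Kit the stripped laptop's parts into their nests

## Robot

A 7-joint arm with a two-finger parallel gripper is mounted at the origin on the work surface. World frame = base frame: x ahead of the robot, y to its left, z up, the work surface at z = 0. Lengths are in m, angles in rad, forces in N, time in s.
With the tool pointing down it reaches from about 0.425 to 0.925 m from the base axis. Payload 6.8 kg.
Tool frame: the origin (TCP) lies at the very end of the fingers, on their centre line; the grasp point (between the pads) lies 19 mm behind it; z points along the fingers, y is the line along which they close (so a half turn about z gives the same grasp; the last joint's range is limited). The gripper opens to 88 mm and grips with 3 to 60 N. Pads are 20 mm wide; open, the fingers measure 115 mm over their backs; the gripper's body (75 mm by 178 mm) begins 61 mm behind the grasp point.
Start: joints at [-1.208, 0.477, 0.022, 1.555, -0.011, 1.109, -0.083], TCP at [0.306, 0.602, 0.223] pointing down, gripper open.
Joint ranges: [-2.96, 2.96], [-0.34, 2.1], [-1.41, 1.46], [0.24, 2.44], [-1.37, 4.51], [0.17, 1.92], [-2.96, 2.96]. Speed limits (rad/s): [2.39, 2.39, 3.14, 3.14, 3.14, 3.14, 3.14].

## Interface

Orientations are given as a 3x3 rotation matrix whose columns are the frame's x, y, z axes.
In Python, from station import telemetry, read_camera, get_calibration, r, models gives the robot as it stands.
- The arm moves only by the tool jog_arm, never from a script. Its argument "commands" is a list of rows, each an object with "delta_pos": the shift along the tool's x, y, z in units of 0.25 m (1.0 is 0.25 m), a list of three; "turn": the turn about the tool's z in units of pi rad (1.0 is pi rad); "jaw": the gripper's target within -1 to 1 (shut at 1, half-way at 0, fully open at -1). A call has 1 to 20 rows; each row is the pose to reach, as a shift and turn from the pose commanded when the call began, along the tool's axes at that moment, turning the shorter way round; what a row does not reach only later rows make up. A row lasts 1/8 s, in which the tool goes at most 62.5 mm and 10.7 degrees, less where a joint would pass 70% of its speed; a pose out of reach is approached as far as the arm can. A call with a number of a shift or a turn outside -1 to 1 is refused whole. A call with a gripper value outside its range is refused whole. The fingers move at their own pace and stop on an object; "newtons" is the grip in N (left out, the last holds). Time passes only in rows, so rows that repeat a pose let the fingers close. It gives the time, the measured TCP pose, the force, the opening and the grip force at its end, in the units of the state.
- telemetry.sense(): the state, without advancing time (a new reading comes with each control period).
- read_camera(name): name is "side" or "top"; returns (picture, depth): 420x560x3 uint8, red, green, blue; 420x560 float32, m along the optical axis (not along the pixel's ray), 0 where there is no reading.
- get_calibration(name): a dict with "K" (3x3 intrinsics, pixels), "distortion" ([k1, k2, p1, p2, k3] as OpenCV has them; the pictures are not rectified), "extrinsics" (4x4, takes a point from camera to world coordinates). Camera axes: x right, y down, z forward; pixel columns grow to the right and rows downward; lengths in m; the calibration is good to about 2 mm. A picture is of the moment at which its call begins. get_calibration takes no time and is no camera call.
- r.close_job(): hands the job in; it is judged then, once.
Trained networks look in the newest picture that a camera, given by its name, has taken for a name from the list of things; names that differ only in an ending like _2 or _b are one class to them, and where a whole thing is asked for, a point or a joint stands for the part that bears it (a point fixed in the world has none). Each returns a list of dicts, best first, with "confidence" (0 to 1); they miss things now and then, are a little off and sometimes report something else, mostly with a low value. They report only what shows in the picture. A call takes as long as a camera call. They do not tell look-alikes from the thing itself.
- models.recognise(camera, query): "xy" ([column, row] in pixels, amid what is visible of it).
- models.landmark_of(camera, query): "xy" ([column, row] in pixels: a listed point, or the origin of a listed thing).
The state is a dict: "clock": time; "joint_positions": joint angles; "dq": joint speeds; "joint_efforts": joint torques, N m; "ee_pos": TCP position; "orientation": TCP orientation; "force": force on the tool from outside, world axes, zero at the start; "torque": the same for the moment, N m; "grip_width": opening from 0.0 (shut) to 1.0 (fully open); "gripper_force": force on a finger pad.
Only numpy, scipy, OpenCV 4.12 (cv2) and the standard library are available. Lean on these libraries where they do the work, as an engineer would, in place of code of your own. Each camera call takes 0.05 s, during which the arm holds its last target. There are 200 camera calls.

## Task

The laptop has been stripped for repair: gather its four loose parts (blower fan, heat-pipe cooler, short memory module and slim speaker bar) into the parts tray, each lying flat, right side up, fully down in the nest moulded to its own outline. Set them down rather than dropping them, and leave the two desktop-PC parts, the long memory module and the square case fan, where they lie.

Things in the scene. Friction and masses are not known exactly. Their poses are not given: they have to be found in the camera images.
- fan_c (a point): Laptop blower fan: flat black plastic housing with a round intake and impeller on top, one end rounded (-x), the other (+x) square; 76 mm long (x), 58 mm wide (y), 9 mm high. The middle of its two straight sides is a good grasp across y. Site at its centre, half-way up (4.5 mm above its underside); z up, x along its length.
- sodimm_c (a point): Short laptop memory module lying flat: grey aluminium heat spreader on a green board with gold contacts along one long edge (-y); 68 mm long (x), 30 mm wide (y), 6 mm thick. Site at its centre, half-way up (3 mm above its underside); z up, x along its length.
- cooler_c (a point): Laptop heat-pipe cooler: copper plate (30 x 40 x 4 mm, -x end) and aluminium fin stack (15 x 45 x 10 mm, +x end) joined by two flat copper pipes side by side; 104 mm long (x), 45 mm wide over the fins, 10 mm high. At mid-length only the pipes, 18 mm wide (y), 4 to 8 mm above the underside: grasp there. Site at its centre, half-way up (5 mm above its underside); z up, x along its length.
- speaker_c (a point): Laptop speaker bar: slim black plastic bar with an oval diaphragm on top and a low screw ear at each end; 100 mm long over the ears (x), 18 mm wide (y), 9 mm high. Site at its centre, half-way up (4.5 mm above its underside); z up, x along its length.
- fan_nest_floor (a point): Nest of the blower fan: fixed dark grey moulding 134 (x) x 94 mm (y), recess 90 (x) x 72 mm (y), 10 mm deep, the part's outline in light grey on its floor; a 44 mm wide finger channel of that depth crosses it along y at mid-length and on through the next nests. The four nests stand in a row along y, 97 mm apart, in varying order. Site: centre of recess floor, 7 mm above table; x along recess.
- sodimm_nest_floor (a point): Nest of the short memory module: fixed dark grey moulding 134 (x) x 94 mm (y), recess 82 (x) x 44 mm (y), 10 mm deep, the part's outline in light grey on its floor; a 44 mm wide finger channel of that depth crosses it along y at mid-length and on through the next nests. The four nests stand in a row along y, 97 mm apart, in varying order. Site: centre of recess floor, 7 mm above table; x along recess.
- cooler_nest_floor (a point): Nest of the heat-pipe cooler: fixed dark grey moulding 134 (x) x 94 mm (y), recess 118 (x) x 59 mm (y), 10 mm deep, the part's outline in light grey on its floor; a 44 mm wide finger channel of that depth crosses it along y at mid-length and on through the next nests. The four nests stand in a row along y, 97 mm apart, in varying order. Site: centre of recess floor, 7 mm above table; x along recess.
- speaker_nest_floor (a point): Nest of the speaker bar: fixed dark grey moulding 134 (x) x 94 mm (y), recess 114 (x) x 32 mm (y), 10 mm deep, the part's outline in light grey on its floor; a 44 mm wide finger channel of that depth crosses it along y at mid-length and on through the next nests. The four nests stand in a row along y, 97 mm apart, in varying order. Site: centre of recess floor, 7 mm above table; x along recess.
- dimm_c (a point): Desktop memory module, not part of this laptop: like the short one but 133 mm long (x), 31 mm wide (y), 7 mm thick. To be left alone. Site at its centre, half-way up.
- casefan_c (a point): Desktop case fan, not part of this laptop: square black frame 60 x 60 mm, 25 mm high, with seven blades. To be left alone. Site at its centre, half-way up.
There are look-alikes about, which are no part of the job. What is shaped like the part that bears sodimm_c but blue or purple is not meant.

How it is judged:
By the outcome, as a careful person would: the job done as asked, in the order asked, and still so for the second after the job is handed in, with the robot touching nothing.
It also fails if it takes over 112 s, if anything falls off the work surface, if the arm or the gripper's body presses on something with over 40 N, if the wrist force passes 120 N, or if a joint passes its speed limit or range.

## Working session

There is one attempt and no reset: what is moved stays moved. The work goes in short steps, Python scripts to look and compute and a tool call to move; the robot and the scene stay as the last step left them, time stands still between calls to the robot, and variables do not carry over. Pictures are saved under pics/ and viewed, at most 14 in all, crops included, and the job is handed in when it is done.

Besides the shell and the picture viewer there is one more tool, called after ">>>" as a command line: name --argument value ..., lists and objects as JSON in quotes. jog_arm: Moves the arm, as the interface text tells. Shifts and turns lie within -1 to 1; 1 stands for 0.25 m of shift or pi rad of turn. Its arguments: {"type":"object","properties":{"commands":{"type":"array"},"newtons":{"type":"number"}},"required":["commands"]}

```bash
mkdir -p pics
cat > h.py <<'E'
import numpy as np, cv2
from station import telemetry, read_camera, get_calibration, r, models
def ray(cam,uv):
    c=get_calibration(cam); K=np.array(c["K"]); d=np.array(c["distortion"]); T=np.array(c["extrinsics"])
    p=cv2.undistortPoints(np.array(uv,float).reshape(-1,1,2),K,d).reshape(-1,2)
    v=np.c_[p,np.ones(len(p))]
    return T[:3,3], v@T[:3,:3].T, T
def at_z(cam,uv,z):
    o,v,_=ray(cam,uv); return o+v*((z-o[2])/v[:,2])[:,None]
def at_d(cam,uv,depth):
    o,v,_=ray(cam,uv); uv=np.array(uv,float).reshape(-1,2)
    d=np.array([np.median(depth[int(b)-1:int(b)+2,int(a)-1:int(a)+2]) for a,b in uv]); return o+v*d[:,None]
def world(cam,depth):
    h,w=depth.shape; u,v=np.meshgrid(np.arange(w),np.arange(h)); o,vv,_=ray(cam,np.stack([u,v],-1).reshape(-1,2))
    return (o+vv*depth.reshape(-1,1)).reshape(h,w,3)
def snap(cam,name):
    p,d=read_camera(cam); cv2.imwrite(f"pics/{name}.png",p[:,:,::-1]); np.savez(f"{name}.npz",p=p,d=d); return p,d
E
python3 - <<'E'
from h import *
np.set_printoptions(precision=3,suppress=True)
s=telemetry.sense(); print(s)
for c in ("top","side"):
    p,d=snap(c,c+"0"); print(c,np.array(get_calibration(c)["extrinsics"]),get_calibration(c)["K"])
    for q in "fan_c sodimm_c cooler_c speaker_c fan_nest_floor sodimm_nest_floor cooler_nest_floor speaker_nest_floor dimm_c casefan_c".split():
        for m in models.landmark_of(c,q)[:4]:
            print(c,q,np.round(m["xy"],1),round(m["confidence"],2),at_d(c,m["xy"],d)[0])
E
```

```text
{'clock': 0.0, 'joint_positions': array([-1.208,  0.478,  0.022,  1.556, -0.012,  1.109, -0.083]), 'dq': array([-0.002,  0.001, -0.001,  0.001, -0.   ,  0.001,  0.001]), 'joint_efforts': array([  0.   , -58.285,   1.535, -27.261,  -0.054,   0.017,   0.   ]), 'ee_pos': array([0.306, 0.601, 0.222]), 'orientation': array([[-0.891,  0.454, -0.001],
       [ 0.454,  0.891, -0.002],
       [-0.   , -0.002, -1.   ]]), 'force': array([-0.329,  0.636,  0.87 ]), 'torque': array([-0.045, -0.034,  0.036]), 'gripper_force': 0.0, 'grip_width': 0.9981222125289673}
top [[ 0.016 -0.996  0.083  0.436]
 [-1.    -0.017 -0.017 -0.003]
 [ 0.018 -0.083 -0.996  1.051]
 [ 0.     0.     0.     1.   ]] [[398.48    0.    277.575]
 [  0.    398.48  207.763]
 [  0.      0.      1.   ]]
top fan_c [357.3 251.5] 0.96 [ 0.412 -0.231  0.01 ]
top sodimm_c [275.8 271. ] 0.78 [ 0.358 -0.019  0.005]
top sodimm_c [311.3 283.4] 0.74 [ 0.328 -0.112  0.004]
top sodimm_c [235.2 231.8] 0.59 [0.458 0.089 0.004]
top cooler_c [418.9 209.8] 0.83 [ 0.524 -0.395  0.007]
top cooler_c [235.6 229.7] 0.19 [0.464 0.088 0.005]
top speaker_
[... 818 characters left out ...]
408 -0.239  0.008]
side sodimm_c [244.6 272.7] 0.82 [ 0.329 -0.117  0.004]
side sodimm_c [248.  200.2] 0.55 [ 0.46   0.109 -0.002]
side sodimm_c [236.8 243.2] 0.54 [ 0.355 -0.023  0.004]
side cooler_c [345. 217.] 0.51 [ 0.664 -0.097  0.005]
side speaker_c [225.1 142. ] 0.47 [0.519 0.383 0.007]
side fan_nest_floor [324.6 194.9] 0.84 [0.667 0.007 0.003]
side sodimm_nest_floor [346.3 219.2] 0.67 [ 0.662 -0.107  0.006]
side cooler_nest_floor [288.4 163.9] 0.78 [0.647 0.181 0.003]
side speaker_nest_floor [298.6 182.2] 0.87 [0.627 0.089 0.007]
side dimm_c [218.  174.2] 0.72 [0.43  0.253 0.004]
side dimm_c [322.  195.8] 0.55 [0.657 0.006 0.004]
side casefan_c [285. 242.] 0.56 [ 0.463 -0.096  0.02 ]
```

Run:
```python
from h import *
p=np.load("top0.npz")["p"]
cv2.imwrite("pics/crop1.png",cv2.resize(p[110:310,85:450,::-1],None,fx=2.19,fy=2.19,interpolation=cv2.INTER_CUBIC))
```

```text
(no output)
```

View pics/crop1.png

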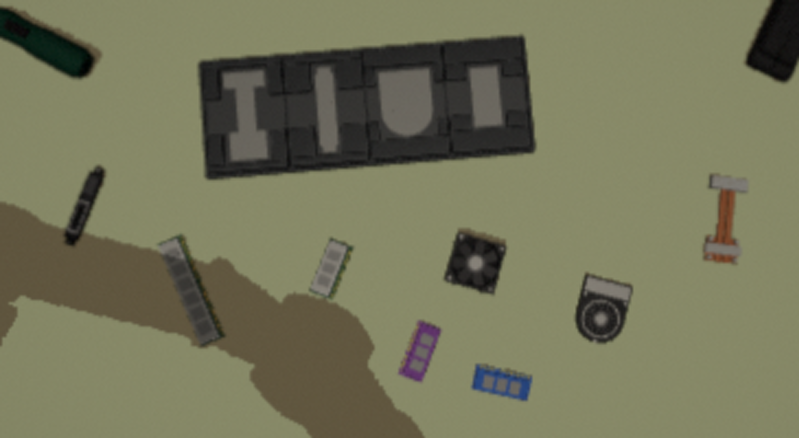

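View pics/side0.png

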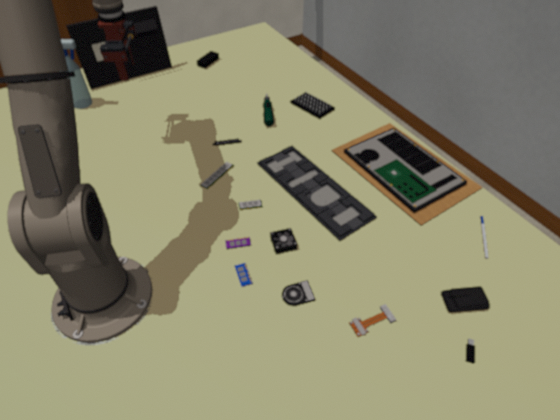

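Run:
```python
from h import *
np.set_printoptions(precision=3,suppress=True)
z=np.load("top0.npz");p,d=z["p"],z["d"]
def crop(u,v,s,w): 
    return cv2.resize(p[v-s:v+s,u-s:u+s,::-1],(w,w),interpolation=cv2.INTER_CUBIC)
a=np.hstack([crop(417,210,22,266),crop(357,251,22,266),crop(235,232,22,266)])
n=p[118:198,172:338,::-1]; n=cv2.resize(n,None,fx=3.2,fy=3.2,interpolation=cv2.INTER_CUBIC)
b=np.zeros((266,798,3),np.uint8); b[:256,:n.shape[1]]=n; b[:,532:]=crop(124,203,24,266)
m=np.clip(np.vstack([a,b]).astype(float)*1.4,0,255).astype(np.uint8); cv2.imwrite("pics/mont.png",m)
W=world("top",d); Z=W[:,:,2]
tb=cv2.medianBlur(Z.astype(np.float32),5)
print("table z",np.median(Z[240:300,380:450]), "std",np.std(Z[240:300,420:450]))
for n,(u,v) in dict(fan=(357,251),sod=(235,232),cool=(417,210),spk=(124,203),dimm=(172,241),cf=(303,230)).items():
    s=30; sub=Z[v-s:v+s,u-s:u+s]
    # colour difference from local background
    lab=cv2.cvtColor(p[v-s:v+s,u-s:u+s],cv2.COLOR_RGB2LAB).astype(float)
    mask=(sub>0.0035).astype(np.uint8)
    nl,l,st,ce=cv2.connectedComponentsWithStats(mask); k=1+np.argmin([np.hypot(*(c-s))-st[i+1,4]*.1 for i,c in enumerate(ce[1:])])
    P=W[v-s:v+s,u-s:u+s][l==k]
    (cx,cy),(w,h),an=cv2.minAreaRect((P[:,:2]*1000).astype(np.float32)); print(n,st[k,4],"c",round(cx,1),round(cy,1),"size",round(w,1),round(h,1),"ang",round(an,1),"ztop",np.percentile(P[:,2],[50,95]),"mean",P.mean(0))
nm=(Z[118:198,172:338]>0.004); P=W[118:198,172:338][nm]; print(cv2.minAreaRect((P[:,:2]*1000).astype(np.float32)),np.percentile(P[:,2],[5,50,95]))
```

```text
table z -0.0008590753904539339 std 0.055372350086189515
fan 600 c 436.3 -138.2 size 262.6 75.5 ang 76.2 ztop [0.009 0.012] mean [ 0.415 -0.235  0.017]
sod 203 c 458.2 87.2 size 29.7 64.9 ang 69.6 ztop [0.005 0.008] mean [0.458 0.089 0.006]
cool 406 c 525.5 -389.2 size 51.3 107.1 ang 81.9 ztop [0.008 0.012] mean [ 0.524 -0.387  0.008]
spk 239 c 506.6 196.4 size 412.2 95.4 ang 83.5 ztop [0.008 0.012] mean [0.525 0.378 0.025]
dimm 497 c 407.7 155.5 size 299.5 117.8 ang 78.6 ztop [0.006 0.01 ] mean [0.428 0.254 0.008]
cf 468 c 469.5 -63.0 size 117.2 72.2 ang 87.6 ztop [0.021 0.026] mean [ 0.467 -0.084  0.024]
((599.6657104492188, 43.494110107421875), (329.3846130371094, 434.0820007324219), 1.2064958810806274) [0.005 0.009 0.019]
```

View pics/mont.png

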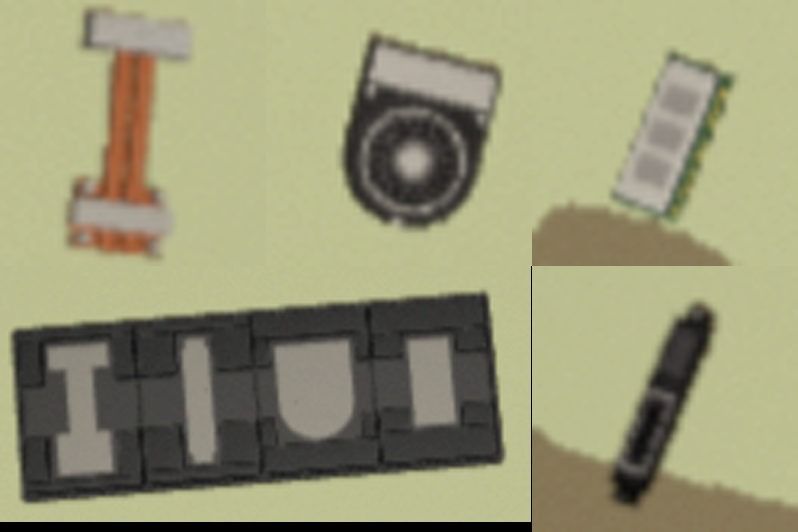

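The top view shows the only grey short module at (235,232). The look-alikes to avoid are the purple one at (277,270), the blue one at (314,284), the long module at (172,241) and the case fan at (303,230). The cooler is at (417,210) with its fins up, the blower at (357,251) with its square end up, and the speaker at (124,203). From left to right the nests are cooler, speaker, fan and short module, all pointing away from the robot.

```bash
cat > meas.py <<'E'
from h import *
import sys
np.set_printoptions(precision=3,suppress=True)
def part(cam,p,u,v,s,z,thr=28):
    sub=p[v-s:v+s,u-s:u+s]; lab=cv2.cvtColor(cv2.medianBlur(sub,3),cv2.COLOR_RGB2LAB).astype(float)
    b=lab.reshape(-1,3); bg=np.median(b,0); df=np.abs(lab-bg)
    m=((df[...,1]+df[...,2]>14)|(df[...,0]>thr)).astype(np.uint8)
    # shadows: darker but hue of the table
    n,l,st,ce=cv2.connectedComponentsWithStats(m); k=1+np.argmax([st[i,4]*(np.hypot(*(ce[i]-s))<12) for i in range(1,n)])
    vv,uu=np.nonzero(l==k); P=at_z(cam,np.c_[uu+u-s,vv+v-s],z)[:,:2]*1000
    (cx,cy),(w,h),a=cv2.minAreaRect(P.astype(np.float32))
    if w<h: a+=90; w,h=h,w
    a=(a+90)%180-90
    return st[k,4],np.round([cx,cy,w,h,a],1)
E
python3 - <<'E'
from meas import *
p=np.load("top0.npz")["p"]
for n,(u,v,s,z) in dict(fan=(357,251,24,.009),sod=(235,232,18,.006),cool=(417,210,30,.008),spk=(124,203,26,.008),cf=(303,230,20,.02)).items():
    print(n,part("top",p,u,v,s,z,60 if n=="spk" else 28))
g=cv2.cvtColor(p,cv2.COLOR_RGB2GRAY)
m=np.zeros_like(g); hsv=cv2.cvtColor(p,cv2.COLOR_RGB2LAB).astype(int)
sub=hsv[115:200,168:345]; mm=(np.abs(sub[...,2]-128)<10).astype(np.uint8)
n,l,st,ce=cv2.connectedComponentsWithStats(mm);k=1+np.argmax(st[1:,4]); vv,uu=np.nonzero(l==k)
P=at_z("top",np.c_[uu+168,vv+115],.012)[:,:2]*1000
R=cv2.minAreaRect(P.astype(np.float32)); print("nest",R)
light=(sub[...,0]>120)&(mm>0)
n,l,st,ce=cv2.connectedComponentsWithStats(light.astype(np.uint8))
for k in range(1,n):
    if st[k,4]>60:
        vv,uu=np.nonzero(l==k); P=at_z("top",np.c_[uu+168,vv+115],.007)[:,:2]*1000
        print(st[k,4],cv2.minAreaRect(P.astype(np.float32)))
E
```

```text
fan (np.int32(641), array([ 413. , -236.3,   77.9,   60.8,  -13.3]))
sod (np.int32(381), array([450.3, 100.1,  90.2,  56.2, -14.7]))
cool (np.int32(434), array([ 525.1, -385.9,  106.1,   44.2,   -6.2]))
spk (np.int32(272), array([526.2, 383.6, 100.4,  21.5, -20.6]))
cf (np.int32(620), array([468.9, -84.5,  67.7,  62.8, -15.9]))
nest ((652.5418701171875, 48.5849609375), (144.60415649414062, 396.0718078613281), 5.7844038009643555)
```

```bash
cat > go.py <<'E'
import sys
from h import *
# go.py x y z yaw_deg(world angle of part's x axis): shift/turn in tool units from the present pose
x,y,z,a=map(float,sys.argv[1:5]); s=telemetry.sense(); R=np.array(s["orientation"]); p=np.array(s["ee_pos"])
d=R.T@(np.array([x,y,z])-p)
cur=np.degrees(np.arctan2(R[1,1],R[0,1]))-90   # yaw of part x if tool y = part y
t=-((a-cur+90)%180-90)                          # tool z points down
print("pos",np.round(p,4),"cur yaw",round(cur,1),"delta",np.round(d/.25,3),"turn",round(t/180,4),"clock",round(s["clock"],1),"q7",round(s["joint_positions"][6],2))
E
python3 - <<'E'
from h import *
p=np.load("top0.npz")["p"]
g=cv2.cvtColor(p,cv2.COLOR_RGB2GRAY)[115:200,168:345]
nest=np.abs(cv2.cvtColor(p,cv2.COLOR_RGB2LAB).astype(int)[115:200,168:345,2]-128)<12
print(np.percentile(g[nest],[5,50,75,95]))
for t in (105,90):
  n,l,st,ce=cv2.connectedComponentsWithStats(((g>t)&nest).astype(np.uint8))
  for k in range(1,n):
    if 100<st[k,4]<3000:
        vv,uu=np.nonzero(l==k); P=at_z("top",np.c_[uu+168,vv+115],.007)[:,:2]*1000
        print(t,st[k,4],cv2.minAreaRect(P.astype(np.float32)))
E
python3 go.py 0.526 0.3836 0.2 -20.6
```

```text
[ 29.  45.  69. 103.]
90 277 ((649.669921875, 97.7140121459961), (100.3115234375, 20.26915168762207), 5.825944900512695)
90 600 ((659.3295288085938, 1.3867950439453125), (77.60389709472656, 60.01416015625), 5.311880588531494)
90 310 ((669.2042236328125, -95.44602966308594), (68.95854949951172, 32.33803939819336), 5.307455062866211)
90 449 ((639.821533203125, 194.4327392578125), (103.68983459472656, 43.23320007324219), 5.221459865570068)
pos [0.3062 0.6016 0.2226] cur yaw -27.0 delta [-1.179 -0.378  0.091] turn -0.0354 clock 1.1 q7 -0.08
```

>>> jog_arm --commands '[{"delta_pos": [-1, -0.38, 0.3], "turn": -0.035, "jaw": -0.4}, {"delta_pos": [-1, -0.38, 0.3], "turn": -0.035, "jaw": -0.4}, {"delta_pos": [-1, -0.38, 0.3], "turn": -0.035, "jaw": -0.4}, {"delta_pos": [-1, -0.38, 0.3], "turn": -0.035, "jaw": -0.4}, {"delta_pos": [-1, -0.38, 0.3], "turn": -0.035, "jaw": -0.4}, {"delta_pos": [-1, -0.38, 0.3], "turn": -0.035, "jaw": -0.4}]' --newtons 20

```text
clock: 1.85
ee_pos: [0.4877, 0.4007, 0.1471]
orientation: [[-0.934, 0.358, 0.0], [0.358, 0.934, -0.002], [-0.001, -0.002, -1.0]]
force: [-0.3, 0.4, -0.5]
grip_width: 0.701
gripper_force: 0.0
```

```bash
python3 go.py 0.526 0.3836 0.06 -20.6; python3 go.py 0.526 0.3836 0.002 -20.6
```

```text
pos [0.4877 0.4007 0.1471] cur yaw -21.0 delta [-0.167 -0.008  0.349] turn -0.002 clock 1.9 q7 0.44
pos [0.4877 0.4007 0.1471] cur yaw -21.0 delta [-0.167 -0.008  0.581] turn -0.002 clock 1.9 q7 0.44
```

>>> jog_arm --commands '[{"delta_pos": [-0.167, -0.008, 0.2], "turn": 0, "jaw": -0.4}, {"delta_pos": [-0.167, -0.008, 0.35], "turn": 0, "jaw": -0.4}, {"delta_pos": [-0.167, -0.008, 0.45], "turn": 0, "jaw": -0.4}, {"delta_pos": [-0.167, -0.008, 0.52], "turn": 0, "jaw": -0.4}, {"delta_pos": [-0.167, -0.008, 0.56], "turn": 0, "jaw": -0.4}, {"delta_pos": [-0.167, -0.008, 0.575], "turn": 0, "jaw": -0.4}, {"delta_pos": [-0.167, -0.008, 0.575], "turn": 0, "jaw": -0.4}]'

```text
clock: 2.72
ee_pos: [0.5245, 0.3874, 0.0045]
orientation: [[-0.936, 0.353, 0.001], [0.353, 0.936, 0.001], [-0.0, 0.001, -1.0]]
force: [-0.9, 0.5, 0.5]
grip_width: 0.696
gripper_force: 0.0
```

```bash
python3 go.py 0.526 0.3836 0.003 -20.6
python3 - <<'E'
from h import *
p,_=snap("side","s1"); q,_=snap("top","t1")
a=cv2.resize(p[110:180,185:275,::-1],(540,420),interpolation=cv2.INTER_CUBIC)
cv2.imwrite("pics/s1c.png",a)
E
```

```text
pos [0.5245 0.3874 0.0045] cur yaw -20.7 delta [-0.011 -0.012  0.006] turn -0.0004 clock 2.7 q7 0.51
```

View pics/s1c.png

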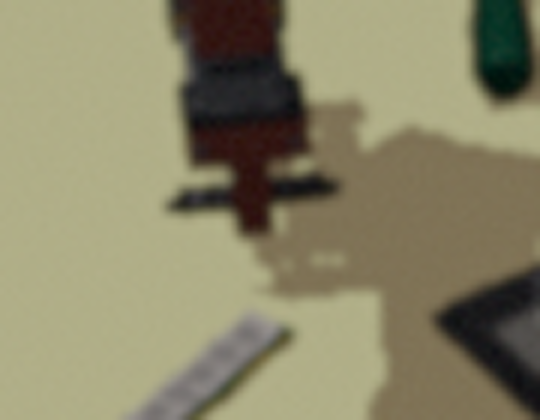

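The side crop shows the fingers straddling the speaker's middle, with the near finger at about (250,200) and the bar running from 170 to 335. I'll close on it.

>>> jog_arm --commands '[{"delta_pos": [-0.008, -0.012, 0.005], "turn": 0, "jaw": 0.3}, {"delta_pos": [-0.008, -0.012, 0.005], "turn": 0, "jaw": 0.9}, {"delta_pos": [-0.008, -0.012, 0.005], "turn": 0, "jaw": 0.9}, {"delta_pos": [-0.008, -0.012, 0.005], "turn": 0, "jaw": 0.9}, {"delta_pos": [-0.008, -0.012, 0.005], "turn": 0, "jaw": 0.9}, {"delta_pos": [-0.008, -0.012, 0.005], "turn": 0, "jaw": 0.9}, {"delta_pos": [-0.008, -0.012, -0.05], "turn": 0, "jaw": 0.9}, {"delta_pos": [-0.008, -0.012, -0.15], "turn": 0, "jaw": 0.9}, {"delta_pos": [-0.008, -0.012, -0.3], "turn": 0, "jaw": 0.9}]'

```text
clock: 3.95
ee_pos: [0.5245, 0.3829, 0.0796]
orientation: [[-0.936, 0.353, -0.001], [0.353, 0.936, -0.001], [0.001, -0.002, -1.0]]
force: [-0.2, -0.6, 0.3]
grip_width: 0.201
gripper_force: 20.0
```

```bash
python3 go.py 0.650 0.0977 0.07 5.4;python3 go.py 0.650 0.0977 0.0105 5.4
```

```text
pos [0.5245 0.3829 0.0796] cur yaw -20.7 delta [-0.872 -0.89   0.039] turn -0.1449 clock 4.0 q7 0.51
pos [0.5245 0.3829 0.0796] cur yaw -20.7 delta [-0.873 -0.889  0.277] turn -0.1449 clock 4.0 q7 0.51
```

>>> jog_arm --commands '[{"delta_pos": [-0.2, -0.2, -0.04], "turn": -0.03, "jaw": 0.9}, {"delta_pos": [-0.4, -0.4, -0.04], "turn": -0.07, "jaw": 0.9}, {"delta_pos": [-0.58, -0.6, -0.04], "turn": -0.12, "jaw": 0.9}, {"delta_pos": [-0.75, -0.76, -0.04], "turn": -0.145, "jaw": 0.9}, {"delta_pos": [-0.85, -0.86, -0.02], "turn": -0.145, "jaw": 0.9}, {"delta_pos": [-0.873, -0.89, 0.04], "turn": -0.145, "jaw": 0.9}, {"delta_pos": [-0.873, -0.89, 0.04], "turn": -0.145, "jaw": 0.9}, {"delta_pos": [-0.873, -0.89, 0.04], "turn": -0.145, "jaw": 0.9}]'

```text
clock: 4.95
ee_pos: [0.6501, 0.1008, 0.0693]
orientation: [[-0.995, -0.097, -0.0], [-0.097, 0.995, 0.001], [0.0, 0.001, -1.0]]
force: [0.7, 0.5, 0.6]
grip_width: 0.2
gripper_force: 20.0
```

```bash
python3 go.py 0.650 0.0977 0.0105 5.4
python3 - <<'E'
from h import *
p,_=snap("side","s2"); q,_=snap("top","t2")
a=cv2.resize(p[110:250,215:395,::-1],(540,420),interpolation=cv2.INTER_CUBIC)
b=cv2.resize(q[110:210,165:345,::-1],(540,300),interpolation=cv2.INTER_CUBIC)
cv2.imwrite("pics/s2c.png",np.hstack([a[:, :400],b[:300,:400] if 0 else cv2.copyMakeBorder(b,0,120,0,0,0)[:,:400]]))
E
```

```text
pos [0.6501 0.1008 0.0693] cur yaw 5.6 delta [ 0.001 -0.013  0.235] turn 0.0011 clock 5.0 q7 1.39
```

View pics/s2c.png

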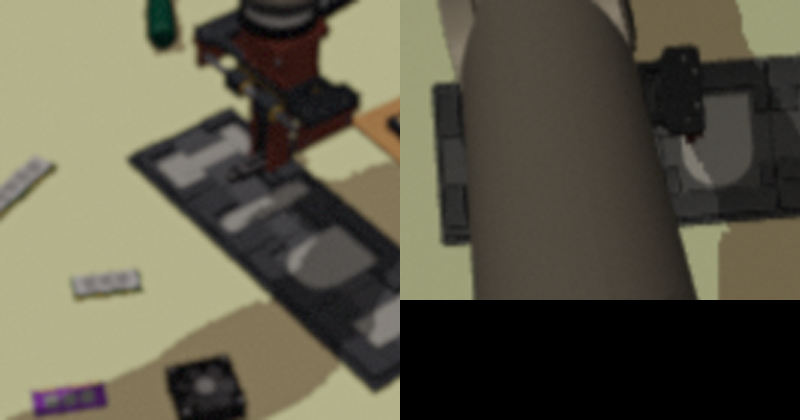

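The side crop shows the bar held level between the fingers over the speaker nest, at about (255,165), with the nest outline in front of it. I'll lower it.

>>> jog_arm --commands '[{"delta_pos": [0, -0.013, 0.06], "turn": 0, "jaw": 0.9}, {"delta_pos": [0, -0.013, 0.12], "turn": 0, "jaw": 0.9}, {"delta_pos": [0, -0.013, 0.17], "turn": 0, "jaw": 0.9}, {"delta_pos": [0, -0.013, 0.2], "turn": 0, "jaw": 0.9}, {"delta_pos": [0, -0.013, 0.22], "turn": 0, "jaw": 0.9}, {"delta_pos": [0, -0.013, 0.232], "turn": 0, "jaw": 0.9}, {"delta_pos": [0, -0.013, 0.236], "turn": 0, "jaw": 0.9}, {"delta_pos": [0, -0.013, 0.236], "turn": 0, "jaw": 0.9}]'

```text
clock: 6.05
ee_pos: [0.6512, 0.095, 0.0102]
orientation: [[-0.996, -0.095, 0.0], [-0.095, 0.996, 0.0], [-0.0, 0.0, -1.0]]
force: [0.2, -1.1, -0.1]
grip_width: 0.203
gripper_force: 20.0
```

>>> jog_arm --commands '[{"delta_pos": [0, 0.006, 0.003], "turn": 0, "jaw": 0.9}, {"delta_pos": [0, 0.006, 0.006], "turn": 0, "jaw": 0.9}, {"delta_pos": [0, 0.006, 0.006], "turn": 0, "jaw": 0.9}]'

```text
clock: 6.42
ee_pos: [0.6512, 0.0959, 0.0097]
orientation: [[-0.996, -0.094, 0.001], [-0.094, 0.996, -0.0], [-0.001, -0.001, -1.0]]
force: [-2.7, -1.0, 7.2]
grip_width: 0.203
gripper_force: 20.0
```

Contact at 7 N. I'll release by opening the jaws to about 45 mm, then rise.

>>> jog_arm --commands '[{"delta_pos": [0, 0, 0], "turn": 0, "jaw": 0.3}, {"delta_pos": [0, 0, 0], "turn": 0, "jaw": 0.0}, {"delta_pos": [0, 0, 0], "turn": 0, "jaw": -0.2}, {"delta_pos": [0, 0, -0.1], "turn": 0, "jaw": -0.2}, {"delta_pos": [0, 0, -0.25], "turn": 0, "jaw": -1}, {"delta_pos": [0, -0.2, -0.45], "turn": 0, "jaw": -1}, {"delta_pos": [0, -0.4, -0.45], "turn": 0, "jaw": -1}, {"delta_pos": [0.2, -0.65, -0.45], "turn": 0.02, "jaw": -1}, {"delta_pos": [0.4, -0.9, -0.45], "turn": 0.05, "jaw": -1}, {"delta_pos": [0.6, -1, -0.45], "turn": 0.1, "jaw": -1}, {"delta_pos": [0.7, -1, -0.45], "turn": 0.1, "jaw": -1}]'

```text
clock: 7.8
ee_pos: [0.4983, -0.1718, 0.1208]
orientation: [[-0.975, 0.223, -0.0], [0.223, 0.975, -0.001], [-0.0, -0.001, -1.0]]
force: [0.1, 0.3, -0.6]
grip_width: 1.0
gripper_force: 0.0
```

```bash
python3 go.py 0.413 -0.2363 0.06 -13.3;python3 go.py 0.413 -0.2363 0.003 -13.3
python3 - <<'E'
from meas import *
q,_=snap("top","t3")
p=np.load("t3.npz")["p"]; print(part("top",p,357,251,24,.009))
E
```

```text
pos [ 0.4983 -0.1718  0.1208] cur yaw -12.9 delta [ 0.275 -0.327  0.244] turn 0.0024 clock 7.8 q7 1.59
pos [ 0.4983 -0.1718  0.1208] cur yaw -12.9 delta [ 0.275 -0.327  0.472] turn 0.0024 clock 7.8 q7 1.59
(np.int32(928), array([ 414.3, -197.3,  122.4,   60.4,    0.3]))
```

>>> jog_arm --commands '[{"delta_pos": [0.15, -0.17, 0.1], "turn": 0.002, "jaw": -1}, {"delta_pos": [0.275, -0.327, 0.2], "turn": 0.002, "jaw": -1}, {"delta_pos": [0.275, -0.327, 0.25], "turn": 0.002, "jaw": -1}, {"delta_pos": [0.275, -0.327, 0.25], "turn": 0.002, "jaw": -1}]'

```text
clock: 8.35
ee_pos: [0.4156, -0.2333, 0.0579]
orientation: [[-0.975, 0.224, -0.001], [0.224, 0.975, 0.001], [0.001, 0.001, -1.0]]
force: [-0.1, -0.4, 0.8]
grip_width: 1.001
gripper_force: 0.0
```

```bash
python3 go.py 0.413 -0.2363 0.003 -13.3
python3 - <<'E'
from h import *
p,_=snap("side","s4"); q,_=snap("top","t4")
a=cv2.resize(p[250:330,240:350,::-1],(550,400),interpolation=cv2.INTER_CUBIC)
cv2.imwrite("pics/s4c.png",a)
E
```

```text
pos [ 0.4156 -0.2333  0.0579] cur yaw -12.9 delta [ 0.007 -0.014  0.22 ] turn 0.0021 clock 8.3 q7 1.77
```

View pics/s4c.png

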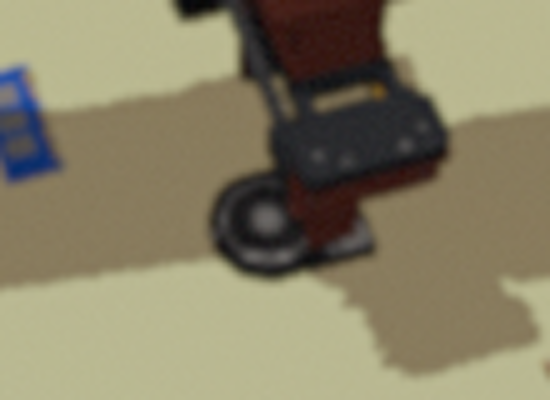

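The blower at crop (265,220) sits under the open fingers, with the near finger over the middle of its side. I'll lower and grip.

>>> jog_arm --commands '[{"delta_pos": [0.007, -0.01, 0.08], "turn": 0.002, "jaw": -1}, {"delta_pos": [0.007, -0.01, 0.14], "turn": 0.002, "jaw": -1}, {"delta_pos": [0.007, -0.01, 0.19], "turn": 0.002, "jaw": -1}, {"delta_pos": [0.007, -0.01, 0.212], "turn": 0.002, "jaw": -1}, {"delta_pos": [0.007, -0.01, 0.216], "turn": 0.002, "jaw": -1}, {"delta_pos": [0.007, -0.01, 0.218], "turn": 0.002, "jaw": 0.0}, {"delta_pos": [0.007, -0.01, 0.218], "turn": 0.002, "jaw": 0.6}, {"delta_pos": [0.007, -0.01, 0.218], "turn": 0.002, "jaw": 0.6}, {"delta_pos": [0.007, -0.01, 0.218], "turn": 0.002, "jaw": 0.6}]'

```text
clock: 9.57
ee_pos: [0.4133, -0.236, 0.0041]
orientation: [[-0.973, 0.23, 0.0], [0.23, 0.973, -0.0], [-0.0, -0.0, -1.0]]
force: [-0.1, 0.4, 1.8]
grip_width: 0.656
gripper_force: 20.0
```

>>> jog_arm --commands '[{"delta_pos": [0, 0, -0.06], "turn": 0, "jaw": 0.6}, {"delta_pos": [0, 0, -0.2], "turn": 0, "jaw": 0.6}, {"delta_pos": [0, 0, -0.35], "turn": 0, "jaw": 0.6}, {"delta_pos": [0, 0, -0.35], "turn": 0, "jaw": 0.6}]'

```text
clock: 10.07
ee_pos: [0.415, -0.2367, 0.0946]
orientation: [[-0.973, 0.23, 0.006], [0.23, 0.973, -0.002], [-0.006, -0.001, -1.0]]
force: [-0.0, 1.1, -0.6]
grip_width: 0.652
gripper_force: 20.0
```

```bash
python3 go.py 0.6593 0.0014 0.07 5.4
```

```text
pos [ 0.415  -0.2367  0.0946] cur yaw -13.3 delta [-0.731  1.152  0.102] turn -0.1039 clock 10.1 q7 1.77
```

>>> jog_arm --commands '[{"delta_pos": [-0.12, 0.15, 0], "turn": -0.02, "jaw": 0.6}, {"delta_pos": [-0.25, 0.35, 0], "turn": -0.05, "jaw": 0.6}, {"delta_pos": [-0.38, 0.55, 0], "turn": -0.08, "jaw": 0.6}, {"delta_pos": [-0.5, 0.75, 0], "turn": -0.104, "jaw": 0.6}, {"delta_pos": [-0.62, 0.9, 0], "turn": -0.104, "jaw": 0.6}, {"delta_pos": [-0.72, 1, 0], "turn": -0.104, "jaw": 0.6}, {"delta_pos": [-0.73, 1, 0.0], "turn": -0.104, "jaw": 0.6}, {"delta_pos": [-0.73, 1, 0.0], "turn": -0.104, "jaw": 0.6}]'

```text
clock: 11.08
ee_pos: [0.647, -0.0355, 0.0906]
orientation: [[-0.996, -0.094, -0.002], [-0.094, 0.996, -0.001], [0.002, -0.0, -1.0]]
force: [-0.4, -0.4, -0.2]
grip_width: 0.656
gripper_force: 20.0
```

```bash
python3 go.py 0.6593 0.0014 0.0105 5.4
```

```text
pos [ 0.647  -0.0355  0.0906] cur yaw 5.4 delta [-0.063  0.142  0.32 ] turn -0.0001 clock 11.1 q7 1.61
```

>>> jog_arm --commands '[{"delta_pos": [-0.063, 0.13, 0.02], "turn": 0, "jaw": 0.6}, {"delta_pos": [-0.063, 0.14, 0.1], "turn": 0, "jaw": 0.6}, {"delta_pos": [-0.063, 0.14, 0.17], "turn": 0, "jaw": 0.6}, {"delta_pos": [-0.063, 0.14, 0.2], "turn": 0, "jaw": 0.6}, {"delta_pos": [-0.063, 0.14, 0.2], "turn": 0, "jaw": 0.6}]'

```text
clock: 11.7
ee_pos: [0.6598, 0.0004, 0.0406]
orientation: [[-0.996, -0.093, -0.002], [-0.093, 0.996, -0.001], [0.002, -0.001, -1.0]]
force: [0.6, -0.0, -1.1]
grip_width: 0.658
gripper_force: 20.0
```

```bash
python3 go.py 0.6593 0.0014 0.011 5.4
python3 - <<'E'
from h import *
p,_=snap("side","s5"); q,_=snap("top","t5")
a=cv2.resize(p[130:250,245:395,::-1],(500,400),interpolation=cv2.INTER_CUBIC)
cv2.imwrite("pics/s5c.png",a)
E
```

```text
pos [6.598e-01 4.000e-04 4.060e-02] cur yaw 5.3 delta [0.001 0.004 0.118] turn -0.0003 clock 11.7 q7 1.55
```

View pics/s5c.png

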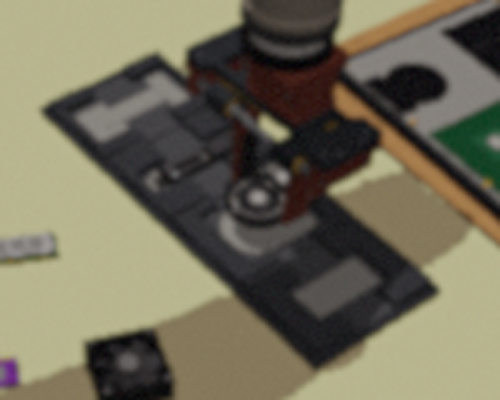

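The blower is level over its nest, crop (258,200), and the speaker lies in its own nest at (190,165). I'll lower gently.

>>> jog_arm --commands '[{"delta_pos": [0, 0.003, 0.04], "turn": 0, "jaw": 0.6}, {"delta_pos": [0, 0.003, 0.07], "turn": 0, "jaw": 0.6}, {"delta_pos": [0, 0.003, 0.095], "turn": 0, "jaw": 0.6}, {"delta_pos": [0, 0.003, 0.11], "turn": 0, "jaw": 0.6}, {"delta_pos": [0, 0.003, 0.116], "turn": 0, "jaw": 0.6}, {"delta_pos": [0, 0.003, 0.119], "turn": 0, "jaw": 0.6}, {"delta_pos": [0, 0.003, 0.119], "turn": 0, "jaw": 0.6}]'

```text
clock: 12.68
ee_pos: [0.6606, 0.0026, 0.0118]
orientation: [[-0.996, -0.095, 0.0], [-0.095, 0.996, 0.0], [-0.0, -0.0, -1.0]]
force: [0.6, -0.8, 0.0]
grip_width: 0.655
gripper_force: 20.0
```

>>> jog_arm --commands '[{"delta_pos": [0, 0, 0.003], "turn": 0, "jaw": 0.6}, {"delta_pos": [0, 0, 0.005], "turn": 0, "jaw": 0.6}, {"delta_pos": [0, 0, 0.005], "turn": 0, "jaw": 0.6}]'

```text
clock: 13.05
ee_pos: [0.6607, 0.0025, 0.0112]
orientation: [[-0.996, -0.094, 0.0], [-0.094, 0.996, 0.0], [-0.0, -0.0, -1.0]]
force: [-2.8, -0.9, 4.6]
grip_width: 0.659
gripper_force: 20.0
```

>>> jog_arm --commands '[{"delta_pos": [0, 0, 0], "turn": 0, "jaw": -0.5}, {"delta_pos": [0, 0, 0], "turn": 0, "jaw": -0.7}, {"delta_pos": [0, 0, 0], "turn": 0, "jaw": -0.7}, {"delta_pos": [0, 0, -0.1], "turn": 0, "jaw": -0.7}, {"delta_pos": [0, 0, -0.3], "turn": 0, "jaw": -0.7}, {"delta_pos": [0.2, 0.1, -0.4], "turn": 0.02, "jaw": -0.3}, {"delta_pos": [0.4, 0.2, -0.4], "turn": 0.06, "jaw": -0.3}, {"delta_pos": [0.6, 0.25, -0.4], "turn": 0.1, "jaw": -0.3}, {"delta_pos": [0.75, 0.28, -0.4], "turn": 0.14, "jaw": -0.3}, {"delta_pos": [0.77, 0.28, -0.35], "turn": 0.143, "jaw": -0.3}, {"delta_pos": [0.77, 0.28, -0.3], "turn": 0.143, "jaw": -0.3}]'

```text
clock: 14.42
ee_pos: [0.463, 0.0541, 0.085]
orientation: [[-0.938, 0.346, 0.001], [0.346, 0.938, 0.0], [-0.001, 0.001, -1.0]]
force: [0.1, 0.1, -0.6]
grip_width: 0.646
gripper_force: 0.0
```

```bash
python3 go.py 0.4582 0.0875 0.003 -20.4
python3 - <<'E'
from h import *
p,d=snap("side","s6"); q,_=snap("top","t6")
a=cv2.resize(p[170:230,205:295,::-1],(600,400),interpolation=cv2.INTER_CUBIC)
b=cv2.resize(p[150:240,255:380,::-1],(600,432),interpolation=cv2.INTER_CUBIC)
cv2.imwrite("pics/s6c.png",cv2.resize(np.vstack([a,b]),(432,600)))
E
```

```text
pos [0.463  0.0541 0.085 ] cur yaw -20.2 delta [0.065 0.118 0.328] turn 0.0009 clock 14.4 q7 0.99
```

View pics/s6c.png

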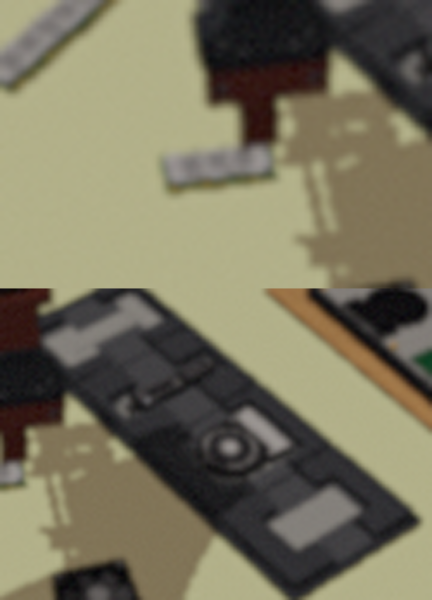

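The grey module, crop (215,165), is intact below the gripper. The fan and the speaker sit in their nests, so I'll go down on the module.

>>> jog_arm --commands '[{"delta_pos": [0.065, 0.118, 0.05], "turn": 0.001, "jaw": -0.3}, {"delta_pos": [0.065, 0.118, 0.15], "turn": 0.001, "jaw": -0.3}, {"delta_pos": [0.065, 0.118, 0.23], "turn": 0.001, "jaw": -0.3}, {"delta_pos": [0.065, 0.118, 0.29], "turn": 0.001, "jaw": -0.3}, {"delta_pos": [0.065, 0.118, 0.32], "turn": 0.001, "jaw": -0.3}, {"delta_pos": [0.065, 0.118, 0.326], "turn": 0.001, "jaw": -0.3}, {"delta_pos": [0.065, 0.118, 0.328], "turn": 0.001, "jaw": 0.2}, {"delta_pos": [0.065, 0.118, 0.328], "turn": 0.001, "jaw": 0.8}, {"delta_pos": [0.065, 0.118, 0.328], "turn": 0.001, "jaw": 0.8}, {"delta_pos": [0.065, 0.118, 0.328], "turn": 0.001, "jaw": 0.8}, {"delta_pos": [0.065, 0.118, 0.328], "turn": 0.001, "jaw": 0.8}]'

```text
clock: 15.9
ee_pos: [0.4575, 0.0875, 0.0037]
orientation: [[-0.937, 0.35, 0.001], [0.35, 0.937, 0.0], [-0.0, 0.0, -1.0]]
force: [-0.7, -0.8, 5.7]
grip_width: 0.336
gripper_force: 20.0
```

>>> jog_arm --commands '[{"delta_pos": [0, 0, -0.06], "turn": 0, "jaw": 0.8}, {"delta_pos": [0, 0, -0.2], "turn": 0, "jaw": 0.8}, {"delta_pos": [0, 0, -0.35], "turn": 0, "jaw": 0.8}, {"delta_pos": [0, 0, -0.35], "turn": 0, "jaw": 0.8}]'

```text
clock: 16.4
ee_pos: [0.4592, 0.0879, 0.0939]
orientation: [[-0.937, 0.35, 0.006], [0.35, 0.937, 0.002], [-0.005, 0.004, -1.0]]
force: [-0.3, -0.2, -0.4]
grip_width: 0.335
gripper_force: 20.0
```

```bash
python3 go.py 0.6692 -0.0954 0.07 5.4
```

```text
pos [0.4592 0.0879 0.0939] cur yaw -20.5 delta [-1.043 -0.393  0.099] turn -0.1439 clock 16.4 q7 0.91
```

>>> jog_arm --commands '[{"delta_pos": [-0.15, -0.06, 0], "turn": -0.02, "jaw": 0.8}, {"delta_pos": [-0.35, -0.13, 0], "turn": -0.06, "jaw": 0.8}, {"delta_pos": [-0.55, -0.21, 0], "turn": -0.1, "jaw": 0.8}, {"delta_pos": [-0.75, -0.28, 0], "turn": -0.144, "jaw": 0.8}, {"delta_pos": [-0.9, -0.35, 0], "turn": -0.144, "jaw": 0.8}, {"delta_pos": [-0.98, -0.39, 0.02], "turn": -0.144, "jaw": 0.8}, {"delta_pos": [-1, -0.39, 0.06], "turn": -0.144, "jaw": 0.8}, {"delta_pos": [-1, -0.39, 0.1], "turn": -0.144, "jaw": 0.8}, {"delta_pos": [-1, -0.39, 0.1], "turn": -0.144, "jaw": 0.8}]'

```text
clock: 17.52
ee_pos: [0.6556, -0.0898, 0.0643]
orientation: [[-0.995, -0.096, -0.003], [-0.096, 0.995, 0.001], [0.003, 0.001, -1.0]]
force: [-0.1, 0.6, -0.8]
grip_width: 0.33
gripper_force: 20.0
```

```bash
python3 go.py 0.6692 -0.0954 0.012 5.4
```

```text
pos [ 0.6556 -0.0898  0.0643] cur yaw 5.5 delta [-0.053 -0.028  0.209] turn 0.0007 clock 17.5 q7 1.7
```

>>> jog_arm --commands '[{"delta_pos": [-0.053, -0.026, 0], "turn": 0, "jaw": 0.8}, {"delta_pos": [-0.053, -0.026, 0.05], "turn": 0, "jaw": 0.8}, {"delta_pos": [-0.053, -0.026, 0.1], "turn": 0, "jaw": 0.8}, {"delta_pos": [-0.053, -0.026, 0.15], "turn": 0, "jaw": 0.8}, {"delta_pos": [-0.053, -0.026, 0.18], "turn": 0, "jaw": 0.8}, {"delta_pos": [-0.053, -0.026, 0.2], "turn": 0, "jaw": 0.8}, {"delta_pos": [-0.053, -0.026, 0.206], "turn": 0, "jaw": 0.8}, {"delta_pos": [-0.053, -0.026, 0.206], "turn": 0, "jaw": 0.8}]'

```text
clock: 18.52
ee_pos: [0.6712, -0.0968, 0.0146]
orientation: [[-0.996, -0.094, 0.0], [-0.094, 0.996, 0.0], [-0.0, -0.0, -1.0]]
force: [0.7, 0.2, 0.0]
grip_width: 0.335
gripper_force: 20.0
```

>>> jog_arm --commands '[{"delta_pos": [0.005, 0.003, 0.006], "turn": 0, "jaw": 0.8}, {"delta_pos": [0.005, 0.003, 0.012], "turn": 0, "jaw": 0.8}, {"delta_pos": [0.005, 0.003, 0.015], "turn": 0, "jaw": 0.8}, {"delta_pos": [0.005, 0.003, 0.015], "turn": 0, "jaw": 0.8}]'

```text
clock: 19.02
ee_pos: [0.6697, -0.0961, 0.0109]
orientation: [[-0.996, -0.094, -0.0], [-0.094, 0.996, 0.0], [0.0, 0.0, -1.0]]
force: [-1.0, 0.8, 2.4]
grip_width: 0.337
gripper_force: 20.0
```

>>> jog_arm --commands '[{"delta_pos": [0, 0, 0.002], "turn": 0, "jaw": 0.8}, {"delta_pos": [0, 0, 0.002], "turn": 0, "jaw": 0.8}, {"delta_pos": [0, 0, 0], "turn": 0, "jaw": 0.1}, {"delta_pos": [0, 0, 0], "turn": 0, "jaw": -0.2}, {"delta_pos": [0, 0, 0], "turn": 0, "jaw": -0.2}, {"delta_pos": [0, 0, -0.1], "turn": 0, "jaw": -0.2}, {"delta_pos": [0, 0, -0.3], "turn": 0, "jaw": -0.2}, {"delta_pos": [0.1, -0.2, -0.35], "turn": 0.02, "jaw": -0.2}, {"delta_pos": [0.25, -0.42, -0.35], "turn": 0.04, "jaw": -0.2}, {"delta_pos": [0.4, -0.65, -0.35], "turn": 0.064, "jaw": -0.2}, {"delta_pos": [0.55, -0.85, -0.3], "turn": 0.064, "jaw": -0.2}, {"delta_pos": [0.65, -1, -0.25], "turn": 0.064, "jaw": -0.2}, {"delta_pos": [0.66, -1, -0.22], "turn": 0.064, "jaw": -0.2}]'

```text
clock: 20.65
ee_pos: [0.5247, -0.3666, 0.065]
orientation: [[-0.993, 0.115, -0.003], [0.115, 0.993, -0.003], [0.002, -0.003, -1.0]]
force: [-0.0, 1.3, 0.9]
grip_width: 0.598
gripper_force: 0.0
```

```bash
python3 go.py 0.525 -0.387 0.003 -6.2
python3 - <<'E'
from h import *
p,d=snap("side","s7"); q,_=snap("top","t7")
a=cv2.resize(p[270:350,330:430,::-1],(500,400),interpolation=cv2.INTER_CUBIC)
cv2.imwrite("pics/s7c.png",a)
E
```

```text
pos [ 0.5247 -0.3666  0.065 ] cur yaw -6.6 delta [-0.011 -0.08   0.248] turn -0.0023 clock 20.6 q7 2.0
```

View pics/s7c.png

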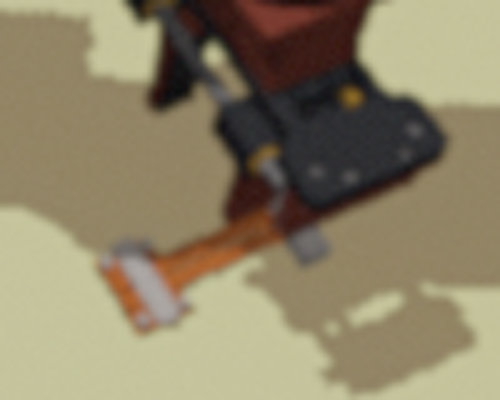

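The cooler is undisturbed below the gripper, with its plate at crop (145,285) and its fins at (308,245). I'll go down on the pipes.

>>> jog_arm --commands '[{"delta_pos": [-0.011, -0.08, 0.0], "turn": -0.002, "jaw": -0.2}, {"delta_pos": [-0.011, -0.08, 0.08], "turn": -0.002, "jaw": -0.2}, {"delta_pos": [-0.011, -0.08, 0.15], "turn": -0.002, "jaw": -0.2}, {"delta_pos": [-0.011, -0.08, 0.21], "turn": -0.002, "jaw": -0.2}, {"delta_pos": [-0.011, -0.08, 0.24], "turn": -0.002, "jaw": -0.2}, {"delta_pos": [-0.011, -0.08, 0.248], "turn": -0.002, "jaw": -0.2}, {"delta_pos": [-0.011, -0.08, 0.248], "turn": -0.002, "jaw": -0.2}]'

```text
clock: 21.62
ee_pos: [0.53, -0.3809, 0.0039]
orientation: [[-0.995, 0.1, 0.0], [0.1, 0.995, -0.0], [-0.0, -0.0, -1.0]]
force: [0.2, 0.3, 0.4]
grip_width: 0.604
gripper_force: 0.0
```

```bash
python3 go.py 0.525 -0.387 0.0025 -6.2
```

```text
pos [ 0.53   -0.3809  0.0039] cur yaw -5.7 delta [ 0.017 -0.026  0.006] turn 0.0026 clock 21.6 q7 2.03
```

>>> jog_arm --commands '[{"delta_pos": [0.013, -0.024, 0.006], "turn": 0.002, "jaw": -0.2}, {"delta_pos": [0.013, -0.024, 0.006], "turn": 0.002, "jaw": 0.2}, {"delta_pos": [0.013, -0.024, 0.006], "turn": 0.002, "jaw": 0.5}, {"delta_pos": [0.013, -0.024, 0.006], "turn": 0.002, "jaw": 0.9}, {"delta_pos": [0.013, -0.024, 0.006], "turn": 0.002, "jaw": 0.9}, {"delta_pos": [0.013, -0.024, 0.006], "turn": 0.002, "jaw": 0.9}, {"delta_pos": [0.013, -0.024, 0.006], "turn": 0.002, "jaw": 0.9}]'

```text
clock: 22.5
ee_pos: [0.5261, -0.3863, 0.0022]
orientation: [[-0.994, 0.106, 0.0], [0.106, 0.994, 0.0], [-0.0, 0.0, -1.0]]
force: [0.4, 0.4, 0.6]
grip_width: 0.2
gripper_force: 20.0
```

>>> jog_arm --commands '[{"delta_pos": [0, 0, 0], "turn": 0, "jaw": 0.9}, {"delta_pos": [0, 0, -0.04], "turn": 0, "jaw": 0.9}, {"delta_pos": [0, 0, -0.12], "turn": 0, "jaw": 0.9}, {"delta_pos": [0, 0, -0.22], "turn": 0, "jaw": 0.9}, {"delta_pos": [0, 0, -0.35], "turn": 0, "jaw": 0.9}, {"delta_pos": [0, 0, -0.4], "turn": 0, "jaw": 0.9}]' --newtons 35

```text
clock: 23.25
ee_pos: [0.5271, -0.3874, 0.1055]
orientation: [[-0.994, 0.106, 0.004], [0.106, 0.994, -0.002], [-0.004, -0.002, -1.0]]
force: [0.2, 0.8, -0.4]
grip_width: 0.195
gripper_force: 35.0
```

```bash
python3 go.py 0.6398 0.1944 0.09 5.4
python3 - <<'E'
from h import *
p,d=snap("side","s8"); q,_=snap("top","t8")
a=cv2.resize(p[230:350,330:450,::-1],(400,400),interpolation=cv2.INTER_CUBIC)
b=cv2.resize(p[150:240,255:375,::-1],(400,300),interpolation=cv2.INTER_CUBIC)
cv2.imwrite("pics/s8c.png",np.hstack([a,cv2.copyMakeBorder(b,0,100,0,0,0)]))
E
```

```text
pos [ 0.5271 -0.3874  0.1055] cur yaw -6.1 delta [-0.2    2.362  0.058] turn -0.064 clock 23.2 q7 2.04
```

View pics/s8c.png

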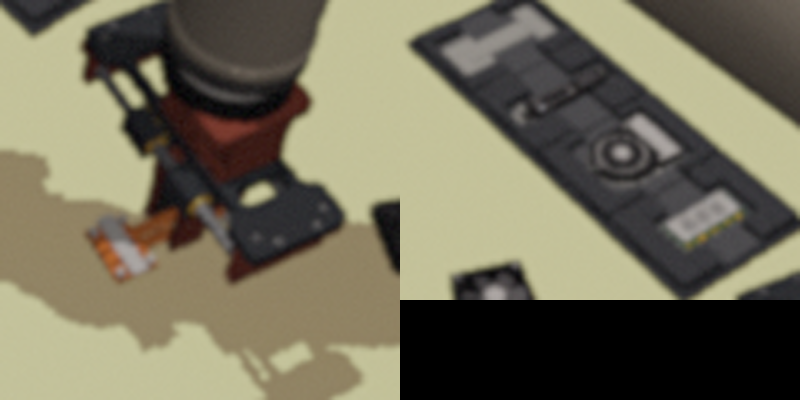

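The cooler hangs level in the grip at crop (125,250). The speaker, the fan and the module are all seated in their nests. I'll carry the cooler across.

>>> jog_arm --commands '[{"delta_pos": [0, 0.12, -0.05], "turn": 0, "jaw": 0.9}, {"delta_pos": [-0.02, 0.3, -0.05], "turn": 0, "jaw": 0.9}, {"delta_pos": [-0.04, 0.5, -0.05], "turn": -0.01, "jaw": 0.9}, {"delta_pos": [-0.06, 0.7, -0.05], "turn": -0.02, "jaw": 0.9}, {"delta_pos": [-0.08, 0.9, -0.05], "turn": -0.03, "jaw": 0.9}, {"delta_pos": [-0.09, 1, -0.05], "turn": -0.03, "jaw": 0.9}]'

```text
clock: 24.1
ee_pos: [0.5746, -0.1362, 0.1134]
orientation: [[-1.0, 0.008, -0.002], [0.008, 1.0, 0.002], [0.002, 0.002, -1.0]]
force: [-0.5, 0.2, -0.5]
grip_width: 0.197
gripper_force: 35.0
```

>>> jog_arm --commands '[{"delta_pos": [0, 0.15, 0], "turn": 0, "jaw": 0.9}, {"delta_pos": [-0.02, 0.35, 0], "turn": 0, "jaw": 0.9}, {"delta_pos": [-0.04, 0.55, 0], "turn": -0.01, "jaw": 0.9}, {"delta_pos": [-0.06, 0.75, 0], "turn": -0.02, "jaw": 0.9}, {"delta_pos": [-0.08, 0.9, 0], "turn": -0.03, "jaw": 0.9}, {"delta_pos": [-0.09, 1, 0], "turn": -0.03, "jaw": 0.9}, {"delta_pos": [-0.09, 1, 0], "turn": -0.03, "jaw": 0.9}]'

```text
clock: 24.98
ee_pos: [0.5995, 0.112, 0.1135]
orientation: [[-0.996, -0.086, -0.002], [-0.086, 0.996, 0.001], [0.002, 0.001, -1.0]]
force: [0.1, -0.9, -1.7]
grip_width: 0.196
gripper_force: 35.0
```

```bash
python3 go.py 0.6398 0.1944 0.07 5.4
```

```text
pos [0.5995 0.112  0.1135] cur yaw 4.9 delta [-0.189  0.315  0.174] turn -0.0026 clock 25.0 q7 1.33
```

>>> jog_arm --commands '[{"delta_pos": [-0.1, 0.16, 0], "turn": -0.003, "jaw": 0.9}, {"delta_pos": [-0.18, 0.29, 0], "turn": -0.003, "jaw": 0.9}, {"delta_pos": [-0.189, 0.315, 0.06], "turn": -0.003, "jaw": 0.9}, {"delta_pos": [-0.189, 0.315, 0.15], "turn": -0.003, "jaw": 0.9}, {"delta_pos": [-0.189, 0.315, 0.22], "turn": -0.003, "jaw": 0.9}, {"delta_pos": [-0.189, 0.315, 0.25], "turn": -0.003, "jaw": 0.9}, {"delta_pos": [-0.189, 0.315, 0.25], "turn": -0.003, "jaw": 0.9}]'

```text
clock: 25.85
ee_pos: [0.6407, 0.1909, 0.0516]
orientation: [[-0.996, -0.091, -0.001], [-0.091, 0.996, -0.001], [0.001, -0.001, -1.0]]
force: [0.4, 0.8, -0.7]
grip_width: 0.195
gripper_force: 35.0
```

```bash
python3 go.py 0.6398 0.1944 0.0105 5.4
python3 - <<'E'
from h import *
p,d=snap("side","s9"); q,_=snap("top","t9")
a=cv2.resize(p[120:220,240:370,::-1],(520,400),interpolation=cv2.INTER_CUBIC)
cv2.imwrite("pics/s9c.png",a)
E
```

```text
pos [0.6407 0.1909 0.0516] cur yaw 5.2 delta [0.002 0.015 0.164] turn -0.0011 clock 25.9 q7 1.23
```

View pics/s9c.png

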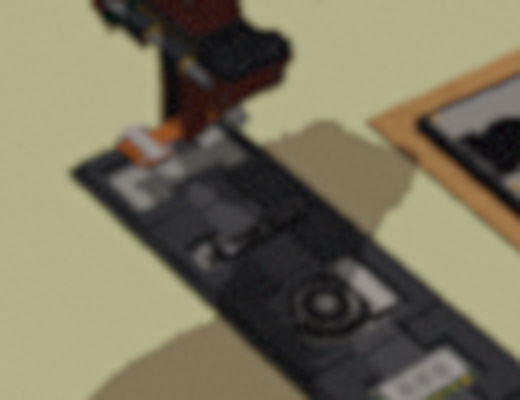

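The cooler, crop (145,145), is level above its outline, plate over plate. I'll lower it.

>>> jog_arm --commands '[{"delta_pos": [0.002, 0.01, 0.04], "turn": 0, "jaw": 0.9}, {"delta_pos": [0.002, 0.01, 0.08], "turn": 0, "jaw": 0.9}, {"delta_pos": [0.002, 0.01, 0.12], "turn": 0, "jaw": 0.9}, {"delta_pos": [0.002, 0.01, 0.143], "turn": 0, "jaw": 0.9}, {"delta_pos": [0.002, 0.01, 0.155], "turn": 0, "jaw": 0.9}, {"delta_pos": [0.002, 0.01, 0.162], "turn": 0, "jaw": 0.9}, {"delta_pos": [0.002, 0.01, 0.162], "turn": 0, "jaw": 0.9}]'

```text
clock: 26.82
ee_pos: [0.6404, 0.1943, 0.0118]
orientation: [[-0.996, -0.091, 0.0], [-0.091, 0.996, 0.0], [-0.0, 0.0, -1.0]]
force: [-0.2, -0.3, -0.3]
grip_width: 0.198
gripper_force: 35.0
```

>>> jog_arm --commands '[{"delta_pos": [0, 0, 0.003], "turn": 0, "jaw": 0.9}, {"delta_pos": [0, 0, 0.006], "turn": 0, "jaw": 0.9}, {"delta_pos": [0, 0, 0.009], "turn": 0, "jaw": 0.9}, {"delta_pos": [0, 0, 0.01], "turn": 0, "jaw": 0.9}, {"delta_pos": [0, 0, 0.01], "turn": 0, "jaw": 0.9}]'

```text
clock: 27.45
ee_pos: [0.6403, 0.1943, 0.0092]
orientation: [[-0.996, -0.091, -0.0], [-0.091, 0.996, 0.0], [0.0, 0.0, -1.0]]
force: [0.6, 0.0, -0.3]
grip_width: 0.195
gripper_force: 35.0
```

>>> jog_arm --commands '[{"delta_pos": [0, 0, 0.002], "turn": 0, "jaw": 0.9}, {"delta_pos": [0, 0, 0.003], "turn": 0, "jaw": 0.9}, {"delta_pos": [0, 0, 0.003], "turn": 0, "jaw": 0.9}]'

```text
clock: 27.82
ee_pos: [0.6403, 0.1942, 0.0092]
orientation: [[-0.996, -0.091, -0.0], [-0.091, 0.996, 0.0], [0.0, 0.0, -1.0]]
force: [-2.4, -1.0, 6.0]
grip_width: 0.198
gripper_force: 35.0
```

>>> jog_arm --commands '[{"delta_pos": [0, 0, 0], "turn": 0, "jaw": 0.4}, {"delta_pos": [0, 0, 0], "turn": 0, "jaw": 0.1}, {"delta_pos": [0, 0, 0], "turn": 0, "jaw": 0.1}, {"delta_pos": [0, 0, -0.08], "turn": 0, "jaw": 0.1}, {"delta_pos": [0, 0, -0.25], "turn": 0, "jaw": 0.1}, {"delta_pos": [0, 0, -0.5], "turn": 0, "jaw": 0.1}, {"delta_pos": [0, 0.25, -0.7], "turn": 0, "jaw": 0.1}, {"delta_pos": [0, 0.5, -0.7], "turn": 0, "jaw": 0.1}, {"delta_pos": [0, 0.75, -0.7], "turn": 0, "jaw": 0.1}, {"delta_pos": [0, 1, -0.7], "turn": 0, "jaw": 0.1}, {"delta_pos": [0, 1, -0.7], "turn": 0, "jaw": 0.1}]'

```text
clock: 29.2
ee_pos: [0.6142, 0.4499, 0.1846]
orientation: [[-0.995, -0.099, -0.001], [-0.099, 0.995, 0.004], [0.001, 0.004, -1.0]]
force: [0.3, -0.3, -0.0]
grip_width: 0.45
gripper_force: 0.0
```

Run:
```python
from h import *
np.set_printoptions(precision=4,suppress=True)
p,d=snap("side","s10"); q,dt=snap("top","t10")
a=cv2.resize(p[135:245,250:385,::-1],(491,400),interpolation=cv2.INTER_CUBIC)
b=cv2.resize(q[115:195,170:340,::-1],(800,376),interpolation=cv2.INTER_CUBIC)
cv2.imwrite("pics/fin.png",np.vstack([cv2.resize(b,(600,282)),cv2.resize(cv2.copyMakeBorder(a,0,0,0,109,0),(600,318))])) 
W=world("top",dt); c,s=np.cos(np.radians(5.4)),np.sin(np.radians(5.4))
Z=W[...,2]; print("table",np.median(Z[260:300,330:400]))
for n,x,y,pts in [("spk",.650,.0977,[(-40,0),(-20,0),(0,0),(20,0),(40,0)]),("fan",.6593,.0014,[(30,20),(30,-20),(-25,15),(-25,-15),(0,25),(0,-25)]),("sod",.6692,-.0954,[(28,6),(28,-6),(-28,6),(-28,-6),(0,0)]),("cool",.6398,.1944,[(45,15),(45,-15),(-35,12),(-35,-12),(0,0),(20,0)])]:
    print(n,[round(float(np.median(Z[np.hypot(W[...,0]-x-(u*c-v*s)/1e3,W[...,1]-y-(u*s+v*c)/1e3)<.006])*1000),1) for u,v in pts])
```

```text
table -0.0009112377429606466
spk [12.1, 16.5, 16.8, 15.6, 15.2]
fan [15.8, 15.7, 15.0, 16.2, 15.2, 15.1]
sod [12.3, 11.2, 12.2, 12.9, 12.6]
cool [16.2, 16.9, 16.0, 15.1, 14.2, 13.7]
```

View pics/fin.png

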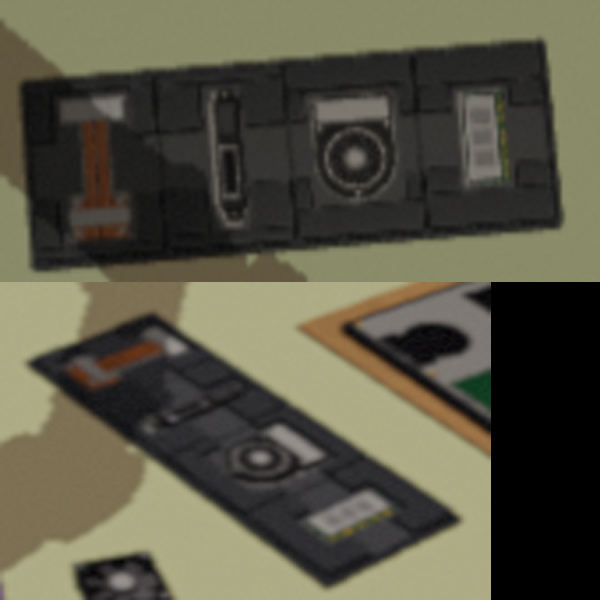

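All four parts lie in their own outlines, and their tops are at the heights expected for seated parts: about 16, 16, 12.5 and 16 mm. I'll hand the job in.

```bash
python3 -c "
from station import r; print(r.close_job())"
```

```text
the job is handed in; nothing more can be done
None
```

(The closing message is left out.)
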